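# Load the polishing disc and key-start the bench polisher

### The arm

A 7-joint arm with a two-finger parallel gripper is mounted at the origin on a cart in front of the work surface, level with it; the furniture and walls round the work are solid. World frame = base frame: x ahead of the robot, y to its left, z up, the work surface at z = 0. Lengths are in m, angles in rad, forces in N, time in s.
With the tool pointing down it reaches from about 0.425 to 0.875 m from the base axis. Payload 4.7 kg.
Tool frame: the origin (TCP) lies between the finger pads; the fingertips stand 14 mm ahead of it and the grasp point (between the pads) lies 5 mm behind it; z points along the fingers, y is the line along which they close (so a half turn about z gives the same grasp; the last joint's range is limited). The gripper opens to 87 mm and grips with 3 to 60 N. Pads are 19 mm wide; open, the fingers measure 117 mm over their backs; the gripper's body (75 mm by 190 mm) begins 51 mm behind the grasp point.
Start: joints at [-1.29, 0.321, -0.07, 1.45, 0.023, 1.371, -0.057], TCP at [0.171, 0.627, 0.237] pointing down, gripper open.
Joint ranges: [-2.86, 2.86], [-0.3, 2.09], [-1.38, 1.24], [0.06, 2.45], [-1.56, 4.7], [0.09, 2.05], [-2.69, 2.69]. Speed limits (rad/s): [2.57, 2.57, 3.14, 3.14, 3.14, 3.14, 3.14].

### API

Orientations are given as a rotation vector (axis times angle).
In Python, from bench import ctrl gives the robot as it stands.
- The arm moves only by the shell command python3 -m inch 'ROWS' [OPENING] [FORCE]. ROWS is JSON, a list of rows, each a list of 6 numbers: the shift along the world's x, y, z in mm, then the turn, a rotation vector about the world's x, y, z in degrees. In form: [[tx, ty, tz, rx, ry, rz], ...]. A call has 1 to 20 rows; each row is the pose to reach, as a shift and turn from the pose commanded when the call began; what a row does not reach only later rows make up. A row lasts 1/8 s, in which the tool goes at most 62.5 mm and 10.7 degrees, less where a joint would pass 70% of its speed; a pose out of reach is approached as far as the arm can. A call with a gripper value outside its range is refused whole. OPENING is the finger opening in mm, from 0 to 87, set as the call begins (- or left out, the last holds). The fingers move at their own pace and stop on an object; FORCE is the grip in N (left out, the last holds). Time passes only in rows, so rows that repeat a pose let the fingers close. It gives the time, the measured TCP pose, the force, the opening and the grip force at its end, in the units of the state.
- ctrl.get_state(): the state, without advancing time (a new reading comes with each control period).
- ctrl.get_image(name): name is "scene" or "top"; returns (picture, depth): 400x640x3 uint8, red, green, blue; 400x640 float32, m along the optical axis (not along the pixel's ray), 0 where there is no reading.
- ctrl.camera_params(name): a dict with "mtx" (3x3 intrinsics, pixels), "T" (4x4, takes a point from camera to world coordinates). Camera axes: x right, y down, z forward; pixel columns grow to the right and rows downward; lengths in m; the calibration is good to about 2 mm. A picture is of the moment at which its call begins. camera_params takes no time and is no camera call.
- ctrl.close_job(): hands the job in; it is judged then, once.
The state is a dict: "time": time; "joint_positions": joint angles; "qd": joint speeds; "joint_torque": joint torques, N m; "position": TCP position; "tool_rot": TCP orientation; "ft_force": force on the tool from outside, world axes, zero at the start; "torque": the same for the moment, N m; "grip_width": opening from 0.0 (shut) to 1.0 (fully open); "grip_force": force on a finger pad.
Only numpy, scipy, OpenCV 4.12 (cv2) and the standard library are available. Lean on these libraries where they do the work, as an engineer would, in place of code of your own. Each camera call takes 0.05 s, during which the arm holds its last target. There are 200 camera calls.

### The job

Get the bench polisher running: lay the felt polishing disc, felt up, centred on the round rubber pad on the machine's platen and let go of it. Only then turn the key on the sloping panel clockwise from off, past run, all the way to start against its spring; keep it there a moment, then let it spring back and leave it at run, with the disc still lying centred in place.

Things in the scene. Friction and masses are not known exactly. Their poses are not given: they have to be found in the camera images.
- polishing_disc: Polishing disc: plain round disc 66 mm across, 16 mm thick: 9 mm bare aluminium below, 7 mm grey felt on top; 0.12 kg. Starts flat on the counter, felt up, in one of three places; a tape roll (100 mm, 25 high, with a hole) and a solder spool (54 mm, 27 high) have the others. Origin: centre of its underside; z up out of the felt.
- polisher: White bench polisher, fixed, 240 mm deep, 204 wide. Origin: under its middle on the counter; x to its back, y to its left. In front, the platen in a shallow black bowl; behind it, across the whole width, a console with a panel that slopes 28 deg towards the operator, from 92 mm up at its front edge (77 mm behind the pad's centre) to 132 mm.
- pad_top (a point): Centre of the top face of the round black rubber pad (68 mm across, 6 thick) on the aluminium platen (94 mm across), 86 mm above the counter. The disc goes here, nearly the same size. The bowl's rim is 2 mm higher than this face; 134 mm or more is clear between its walls. Axes as the polisher's.
- key_grip (a point): Middle of the black key's bow, on the left half of the panel. Bow 46 mm wide (this point's x), 10 thick (y), 36 long (z, 18 either way). z: turning axis, out of the panel, 28 deg from vertical towards the operator. Along -z: lock collar (35 mm across) at 40 mm, panel at 49. A stop button, 20 high, is 100 mm to the right. Turns with the key; x lies up the slope at off. Clockwise = negative about z.
- switch_barrel (a joint): Turn of the lock barrel with the key, rad, clockwise positive: 0 = off, 0.75 = run (its stop). It stays where it is left (friction 0.06 N m).
- switch_key (a joint): Further clockwise turn of the key against its return spring, rad: 0 at rest, 0.6 = start (its stop). The spring (0.12 N m at 0, 0.19 at start) is stiffer than the barrel's friction: the turned key first carries the barrel from off to run, then winds the spring; let go, it returns to 0 and the barrel stays at run. The bow's angle from off is the sum of both joints, 1.35 at start.
There are look-alikes about, which are no part of the job. There is more than one size of the polishing_disc; the one meant has the size given above.

How it is judged:
By the outcome, as a careful person would: the job done as asked, in the order asked, and still so for the second after the job is handed in, with the robot touching nothing.
It also fails if it takes over 56 s, if anything falls off the work surface, if the arm or the gripper's body presses on something with over 40 N, if the wrist force passes 120 N, or if a joint passes its speed limit or range.

## Working session

There is one attempt and no reset: what is moved stays moved. The work goes in short steps, Python scripts to look and compute and a shell command to move; the robot and the scene stay as the last step left them, time stands still between calls to the robot, and variables do not carry over. Pictures are saved under pics/ and viewed, at most 12 in all, crops included, and the job is handed in when it is done.

```bash
mkdir -p pics; ls
python3 - <<'E'
from bench import ctrl
import cv2,numpy as np
for n in("scene","top"):
    p,d=ctrl.get_image(n); cv2.imwrite(f"pics/{n}0.png",p[:,:,::-1]); np.savez(f"{n}0.npz",p=p,d=d)
    c=ctrl.camera_params(n); print(n,np.round(c["mtx"],1).tolist(),np.round(c["T"],3).tolist())
s=ctrl.get_state();print({k:np.round(v,3).tolist() for k,v in s.items()})
E
```

```text
pics
scene [[371.9, 0.0, 318.8], [0.0, 371.9, 200.0], [0.0, 0.0, 1.0]] [[0.795, -0.282, 0.537, 0.076], [-0.606, -0.339, 0.72, -0.566], [-0.021, -0.898, -0.44, 0.496], [0.0, 0.0, 0.0, 1.0]]
top [[490.6, 0.0, 318.1], [0.0, 490.6, 201.1], [0.0, 0.0, 1.0]] [[0.025, -0.998, 0.06, 0.469], [-1.0, -0.026, -0.01, 0.012], [0.011, -0.06, -0.998, 1.206], [0.0, 0.0, 0.0, 1.0]]
{'time': 0.1, 'joint_positions': [-1.29, 0.322, -0.07, 1.452, 0.023, 1.371, -0.057], 'qd': [0.001, -0.003, -0.0, -0.004, 0.001, 0.001, 0.001], 'joint_torque': [-0.0, -49.257, -0.406, -31.34, -0.064, 0.04, 0.0], 'position': [0.171, 0.627, 0.236], 'tool_rot': [-0.418, -3.114, 0.003], 'ft_force': [0.844, 0.288, -0.088], 'torque': [0.034, -0.041, -0.018], 'grip_force': 0.0, 'grip_width': 1.003}
```

View pics/scene0.png

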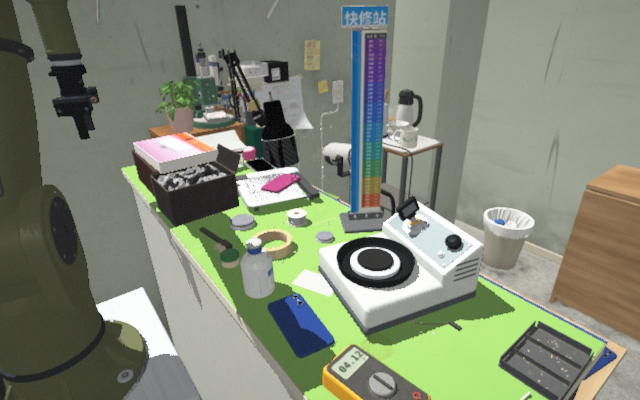

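View pics/top0.png

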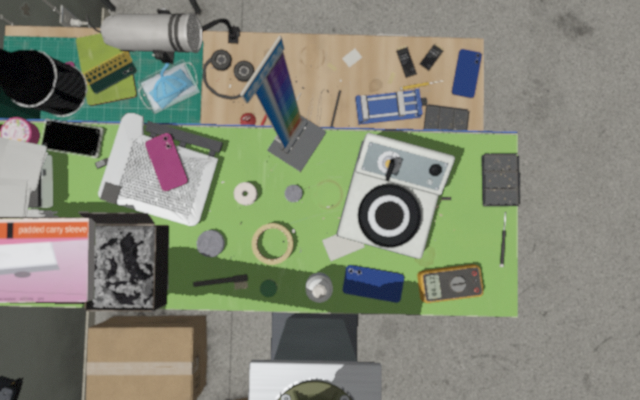

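The top view shows the tape roll at (273,243), the spool at (245,193), a grey disc about 27 px across at (210,242), a smaller look-alike at (293,192), the pad at (389,214) and the key near (390,165). A tall tower stands left of and behind the polisher. Next I'll measure.

```bash
cat > h.py <<'E'
import numpy as np,cv2
from bench import ctrl
def ray(n,u,v):
    c=ctrl.camera_params(n);T=c["T"];d=T[:3,:3]@np.linalg.inv(c["mtx"])@[u,v,1.]
    return T[:3,3],d
def plane(n,u,v,z):
    o,d=ray(n,u,v);return o+d*(z-o[2])/d[2]
def proj(n,p):
    c=ctrl.camera_params(n);q=np.linalg.inv(c["T"])@np.r_[p,1];q=c["mtx"]@q[:3];return q[:2]/q[2]
def cloud(n,d):
    c=ctrl.camera_params(n);v,u=np.mgrid[:400,:640]
    q=np.stack([u,v,np.ones_like(u)],-1)@np.linalg.inv(c["mtx"]).T*d[...,None]
    return q@c["T"][:3,:3].T+c["T"][:3,3]
E
python3 - <<'E'
from h import *
t=np.load("top0.npz");p,d=t["p"],t["d"];P=cloud("top",d)
hsv=cv2.cvtColor(p,cv2.COLOR_RGB2HSV)
def blobs(m,x0,x1,y0,y1,z,name):
    M=np.zeros_like(m,np.uint8);M[y0:y1,x0:x1]=m[y0:y1,x0:x1]
    cs,_=cv2.findContours(M,cv2.RETR_CCOMP,cv2.CHAIN_APPROX_NONE)
    for c in cs:
        if len(c)<15 or cv2.contourArea(c)<80: continue
        e=cv2.fitEllipse(c);w=plane("top",*e[0],z);k=490.6/(1.206-z)
        print(name,np.round(e[0],1),"diam mm",np.round(np.array(e[1])/k*1e3,1),"w",np.round(w,4))
ng=(hsv[...,1]<70)
blobs(ng,190,232,220,262,.016,"disc");blobs(ng,278,308,178,206,.016,"small")
blobs(hsv[...,2]>120,350,430,178,255,.086,"pad/bright");blobs(hsv[...,2]<70,350,430,178,255,.086,"dark")
for (u,v) in [(210,242),(293,192),(389,214),(375,214),(372,155),(400,150),(430,160),(400,240),(366,143),(450,152),(273,262),(245,200)]: print(u,v,np.round(P[v,u],3))
# panel points for top view edges
cv2.imwrite("pics/topc.png",cv2.resize(p[125:265,330:465,::-1],None,fx=4,fy=4,interpolation=cv2.INTER_CUBIC))
s=np.load("scene0.npz")["p"]
cv2.imwrite("pics/scc.png",cv2.resize(s[185:325,310:490,::-1],None,fx=4,fy=4,interpolation=cv2.INTER_CUBIC))
E
```

```text
disc [210.1 243.2] diam mm [65.3 68.5] w [0.4321 0.2589 0.016 ]
small [292.9 193.1] diam mm [41.7 44.1] w [0.5583 0.0626 0.016 ]
pad/bright [388.3 215.6] diam mm [93.3 94. ] w [ 0.5072 -0.1596  0.086 ]
pad/bright [389.  215.3] diam mm [66.8 68.4] w [ 0.508  -0.1613  0.086 ]
pad/bright [389.5 216.2] diam mm [203.9 214.3] w [ 0.5059 -0.1625  0.086 ]
pad/bright [389.6 215. ] diam mm [147.5 149.7] w [ 0.5086 -0.1625  0.086 ]
dark [388.9 215.2] diam mm [59.1 60. ] w [ 0.5081 -0.1611  0.086 ]
dark [389.3 215.2] diam mm [139.8 140.2] w [ 0.5082 -0.1619  0.086 ]
dark [388.2 215.5] diam mm [101.2 101.9] w [ 0.5073 -0.1594  0.086 ]
210 242 [0.435 0.259 0.016]
293 192 [0.561 0.063 0.01 ]
389 214 [ 0.511 -0.161  0.088]
375 214 [ 0.51  -0.129  0.085]
372 155 [ 0.641 -0.116  0.115]
400 150 [ 0.652 -0.176  0.13 ]
430 160 [ 0.631 -0.243  0.132]
400 240 [ 0.452 -0.19   0.073]
366 143 [ 0.666 -0.101  0.125]
450 152 [ 0.671 -0.323  0.004]
273 262 [0.391 0.105 0.025]
245 200 [0.538 0.177 0.028]
```

View pics/topc.png

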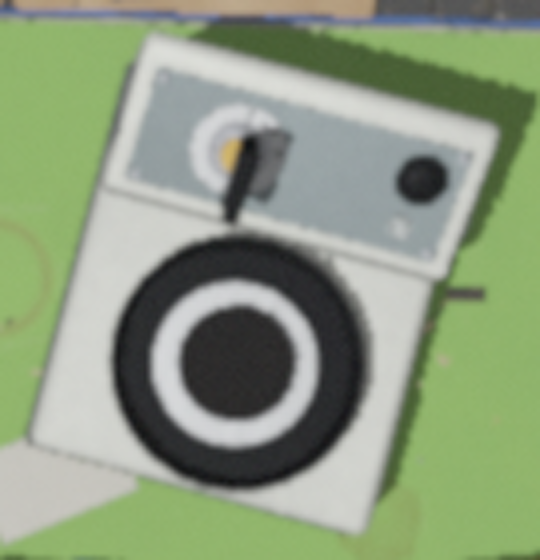

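View pics/scc.png

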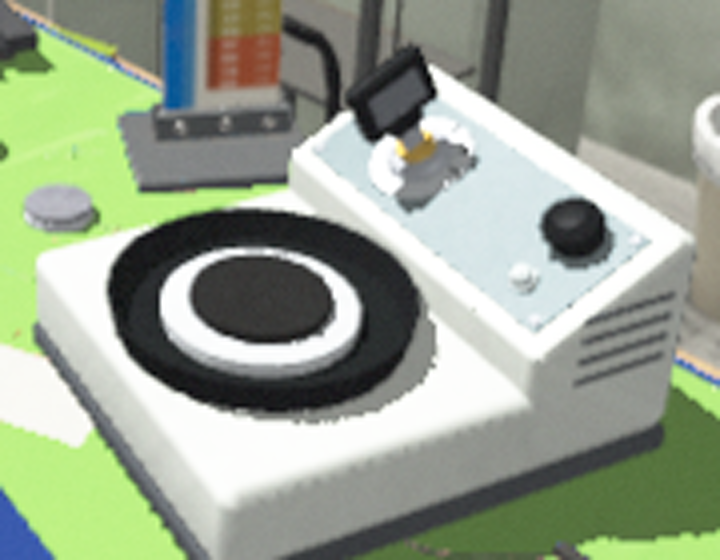

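Run:
```python
from h import *
from scipy.optimize import least_squares
W=lambda u,v,z:plane("top",330+u/4,125+v/4,z)
for a,b,z in [((30,440),(362,533),.08),((105,187),(440,275),.092),((150,35),(497,128),.132)]:
    q=W(*a,z)-W(*b,z);print("yaw of y-axis-90:",np.degrees(np.arctan2(q[1],q[0]))-90, "len",np.linalg.norm(q))
# triangulate key bow & button
def tri(ut,us):
    o1,d1=ray("top",*ut);o2,d2=ray("scene",*us)
    s=np.linalg.lstsq(np.c_[d1,-d2],o2-o1,rcond=None)[0];a,b=o1+s[0]*d1,o2+s[1]*d2
    return (a+b)/2,np.linalg.norm(a-b)
k=tri((330+241/4,125+178/4),(310+394/4,185+93/4));print("key tri",k)
yaw=np.radians(-15.5);c,s=np.cos(yaw),np.sin(yaw);R=np.array([[c,-s,0],[s,c,0],[0,0,1]])
pad=np.array([.5076,-.1608,.086])
print("key local", R.T@(k[0]-pad))
for n,box in (("top",(150,182,383,398)),("scene",(195,222,395,422))):
    t=np.load(n+"0.npz");P=cloud(n,t["d"]);v0,v1,u0,u1=box
    m=(t["p"].max(2)<75)[v0:v1,u0:u1];Q=P[v0:v1,u0:u1][m]
    L=(Q-pad)@R; L=L[(L[:,2]>.03)]; print(n,len(L),np.round(np.percentile(L,[2,50,98],axis=0),3).tolist(),"mean",L.mean(0).round(4))
    if n=="top":
        b=P[165:172,432:438].reshape(-1,3);print("button",np.round((b-pad)@R,3).mean(0))
        for (y0,y1,x0,x1) in [(.30,.75,.0,.55),(.0,.30,.3,.55),(-.3,.0,.3,.5)]:
            m=(P[...,0]>x0)&(P[...,0]<x1)&(P[...,1]>y0)&(P[...,1]<y1)&(t["d"]>0)
            print("maxz",(y0,y1),np.percentile(P[m][:,2],[50,90,99,99.9]).round(3))
        m=(P[...,2]>.2)&(P[...,1]>-.1)&(P[...,1]<.2)&(P[...,0]>.4);print("tower",P[m].min(0),P[m].max(0))
        L=(P-pad)@R; # panel plane check
        m=(abs(L[...,0]-.1)<.015)&(abs(L[...,1]+.02)<.02)
        Q=L[m];A=np.c_[Q[:,0],np.ones(len(Q))];print("panel z=ax+b",np.linalg.lstsq(A,Q[:,2],rcond=None)[0])
```

```text
yaw of y-axis-90: -14.184227802194457 len 0.19721796266082664
yaw of y-axis-90: -13.290234207911311 len 0.19766366529685084
yaw of y-axis-90: -13.600047691287372 len 0.19861144381319007
key tri (array([ 0.60442837, -0.15174217,  0.15502476]), np.float64(0.0002396977170279461))
key local [0.09088617 0.03460466 0.06902476]
top 88 [[0.068, 0.032, 0.075], [0.09, 0.037, 0.086], [0.112, 0.041, 0.097]] mean [0.0884 0.0383 0.0975]
button [ 0.12519048 -0.05935714  0.05235714]
maxz (0.3, 0.75) [0.092 0.143 0.314 0.335]
maxz (0.0, 0.3) [0.001 0.024 0.08  0.115]
maxz (-0.3, 0.0) [0.008 0.078 0.112 0.118]
tower [0.46859384 0.01238497 0.20002495] [0.74572595 0.11987482 1.20609779]
panel z=ax+b [ 0.53864187 -0.03356294]
scene 230 [[0.065, 0.03, 0.049], [0.086, 0.033, 0.074], [0.11, 0.04, 0.091]] mean [0.0833 0.0286 0.0743]
```

```bash
python3 -m inch '[[33,-46,0,0,0,0],[66,-92,0,0,0,0],[99,-138,0,0,0,0],[132,-184,0,0,0,0],[165,-230,0,0,0,0],[198,-276,0,0,0,0],[231,-322,0,0,0,0],[261,-368,0,0,0,0],[261,-368,-60,0,0,0],[261,-368,-100,0,0,0],[261,-368,-130,0,0,0],[261,-368,-130,0,0,0],[261,-368,-130,0,0,0]]' 87 20
python3 - <<'E'
from h import *
p,d=ctrl.get_image("scene");q,_=ctrl.get_image("top")
a=cv2.resize(p[120:260,150:330,::-1],(720,560));cv2.imwrite("pics/s1.png",a)
s=ctrl.get_state();print(s["position"],s["tool_rot"])
E
```

```text
time: 1.72
position: [0.433, 0.2594, 0.1077]
tool_rot: [0.418, 3.113, 0.002]
ft_force: [0.2, -0.4, -0.2]
grip_width: 1.0
grip_force: 0.0
[0.43340296 0.25978807 0.10827455] [0.41728945 3.11162038 0.00345679]
```

View pics/s1.png

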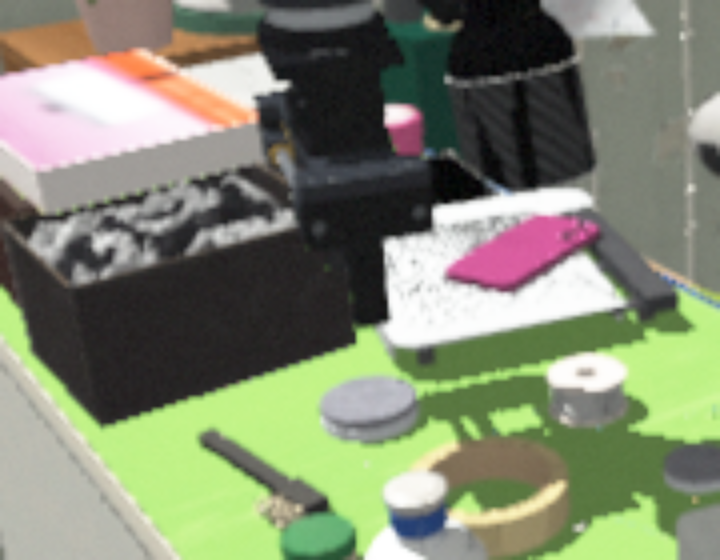

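The gripper hangs straight above the disc, which is at crop (370,405). I'll check clearance to the box before going down.

Run:
```python
from h import *
t=np.load("top0.npz");P=cloud("top",t["d"])
for x0 in np.arange(.34,.56,.03):
    m=(P[...,0]>x0)&(P[...,0]<x0+.03)&(P[...,1]>.28)&(P[...,1]<.6)&(P[...,2]>.045)
    print(round(x0,2),np.percentile(P[m][:,1],1).round(3) if m.sum() else None, P[m][:,2].max().round(3) if m.sum() else None)
```

```text
0.34 0.36 0.149
0.37 0.36 0.149
0.4 0.361 0.148
0.43 0.362 0.149
0.46 0.362 0.151
0.49 0.366 0.159
0.52 None None
0.55 None None
```

```bash
python3 -m inch '[[0,0,0,0,0,-10],[0,0,0,0,0,-20],[0,0,0,0,0,-30],[0,0,0,0,0,-40],[0,0,0,0,0,-50],[0,0,0,0,0,-60],[0,0,-40,0,0,-60],[0,0,-70,0,0,-60],[0,0,-90,0,0,-60],[0,0,-90,0,0,-60],[0,0,-90,0,0,-60]]' 87 20
python3 -c "
from h import *
s=ctrl.get_state();print(s['position'],s['tool_rot'],s['joint_positions'],s['ft_force'])"
```

```text
time: 3.2
position: [0.4334, 0.2597, 0.018]
tool_rot: [1.918, 2.487, 0.004]
ft_force: [0.2, 0.7, -0.3]
grip_width: 1.001
grip_force: 0.0
[0.43335861 0.25971145 0.01803887] [1.91824668 2.4872135  0.00350254] [-0.87089855  0.24524481  0.30640929  2.0408851  -0.09650465  0.86646044
 -0.25380568] [ 0.20153933  0.71704332 -0.34028979]
```

Close on the disc, lift and turn back.

```bash
python3 -m inch '[[0,0,0,0,0,0],[0,0,0,0,0,0],[0,0,0,0,0,0],[0,0,0,0,0,0],[0,0,0,0,0,0],[0,0,0,0,0,0]]' 50 30; python3 -m inch '[[0,0,20,0,0,0],[0,0,60,0,0,0],[0,0,110,0,0,0],[0,0,160,0,0,0],[0,0,160,0,0,0]]'
python3 - <<'E'
from h import *
p,d=ctrl.get_image("scene");q,_=ctrl.get_image("top")
cv2.imwrite("pics/s2.png",cv2.resize(p[80:240,130:330,::-1],(750,600)))
s=ctrl.get_state();print(s["position"],s["tool_rot"],s["ft_force"])
E
```

```text
time: 3.95
position: [0.4328, 0.2593, 0.017]
tool_rot: [1.919, 2.487, 0.001]
ft_force: [-1.0, -0.0, 5.2]
grip_width: 0.748
grip_force: 30.0
time: 4.58
position: [0.4343, 0.2603, 0.1801]
tool_rot: [1.918, 2.486, 0.011]
ft_force: [0.8, -0.5, -2.4]
grip_width: 0.748
grip_force: 30.0
[0.43177716 0.25869912 0.17576505] [-1.91828528e+00 -2.48742116e+00  1.72771303e-03] [ 0.02880995 -0.01795992 -1.76932449]
```

View pics/s2.png

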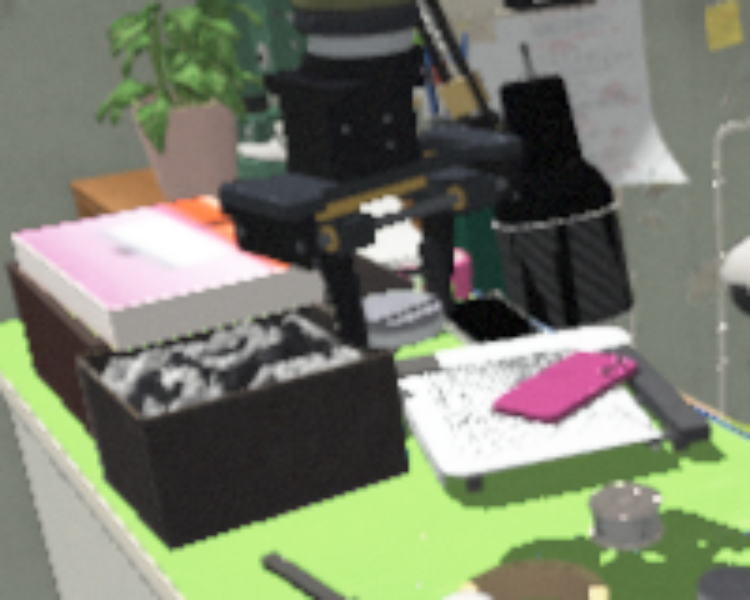

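```bash
python3 -m inch '[[5,-45,20,0,0,10],[15,-95,20,0,0,20],[25,-145,20,0,0,30],[35,-195,20,0,0,40],[45,-245,20,0,0,50],[55,-295,20,0,0,60],[65,-345,20,0,0,62],[72,-395,20,0,0,62],[75.5,-420,20,0,0,62],[75.5,-420,0,0,0,62],[75.5,-420,-30,0,0,62],[75.5,-420,-50,0,0,62],[75.5,-420,-60,0,0,62],[75.5,-420,-60,0,0,62],[75.5,-420,-60,0,0,62],[75.5,-420,-60,0,0,62]]'
python3 - <<'E'
from h import *
p,d=ctrl.get_image("scene");q,_=ctrl.get_image("top")
cv2.imwrite("pics/s3.png",np.hstack([cv2.resize(p[180:320,310:450,::-1],(400,400)),cv2.resize(q[140:280,320:460,::-1],(400,400))]))
s=ctrl.get_state();print(s["position"],s["tool_rot"],s["ft_force"],s["joint_positions"])
E
```

```text
time: 6.68
position: [0.5085, -0.1611, 0.1174]
tool_rot: [0.363, 3.119, 0.0]
ft_force: [-0.7, 0.6, -1.0]
grip_width: 0.745
grip_force: 30.0
[ 0.50832141 -0.16101975  0.11721186] [3.63182813e-01 3.11927087e+00 5.70569580e-04] [-0.56116601  0.32161285 -2.2149747 ] [-0.44558023  0.20466137  0.78193054  1.91047817 -0.16299611  1.08922457
  1.74064083]
```

View pics/s3.png

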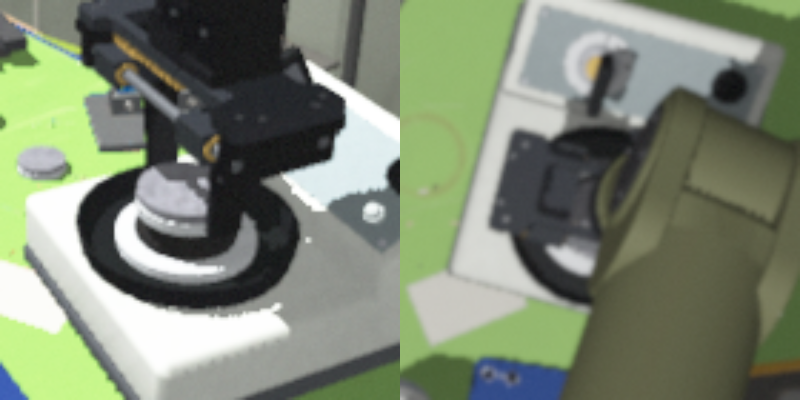

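The disc (left half, about (178,195)) hangs level over the pad and the key is clear. Lower and release.

```bash
python3 -m inch '[[-0.5,0,-6,0,0,0],[-0.5,0,-11,0,0,0],[-0.5,0,-13,0,0,0],[-0.5,0,-14,0,0,0],[-0.5,0,-14,0,0,0]]'; python3 -m inch '[[0,0,0,0,0,0],[0,0,0,0,0,0],[0,0,0,0,0,0],[0,0,0,0,0,0]]' 87
```

```text
time: 7.4
position: [0.507, -0.1609, 0.1031]
tool_rot: [-0.363, -3.119, -0.001]
ft_force: [-3.7, 0.5, 4.3]
grip_width: 0.748
grip_force: 30.0
time: 7.9
position: [0.5075, -0.161, 0.1025]
tool_rot: [0.363, 3.12, -0.0]
ft_force: [0.1, -0.3, -0.1]
grip_width: 0.99
grip_force: 0.0
```

```bash
python3 -m inch '[[0,0,20,0,0,0],[0,0,60,0,0,0],[0,0,110,0,0,0],[-20,50,150,0,0,0],[-40,100,160,0,0,0],[-60,150,160,0,0,0],[-70,210,160,0,0,0],[-70,270,160,0,0,0],[-70,270,160,0,0,0],[-70,270,160,0,0,0]]'
python3 - <<'E'
from h import *
p,d=ctrl.get_image("scene");q,_=ctrl.get_image("top");np.savez("top1.npz",p=q,d=_)
cv2.imwrite("pics/s4.png",np.hstack([cv2.resize(p[180:320,310:450,::-1],(400,400)),cv2.resize(q[140:280,320:460,::-1],(400,400))]))
c=q[180:255,350:430];g=c.max(2).astype(int)
print(g[35,5:75]);print(g[5:70,39])
E
```

```text
time: 9.15
position: [0.4375, 0.1084, 0.2625]
tool_rot: [0.364, 3.12, -0.001]
ft_force: [0.5, -0.6, 0.1]
grip_width: 0.997
grip_force: 0.0
[126 113  82  44  27  33  35  31  30  29  32  35  59 101 126 134 151 186
 198 169 134 141 152 155 155 156 152 131  95  79  77  75  72  74  77  77
  76  77  76  79  77  80  80  77  76  76  77  78  83  96 116 126 125 110
  77  43  29  29  32  28  30  23  22  20  24  48  92 118 127 127]
[ 28  24  24  29  30  31  28  33  32  53  90 120 127 129 126 113  81  54
  61  76  78  77  77  79  80  78  78  77  76  77  77  74  73  77  80  79
  79  76  78  77  82  87  96 109 129 147 175 201 214 214 200 158  91  55
  50  51  49  49  49  38  30  57 123 174 189]
```

View pics/s4.png

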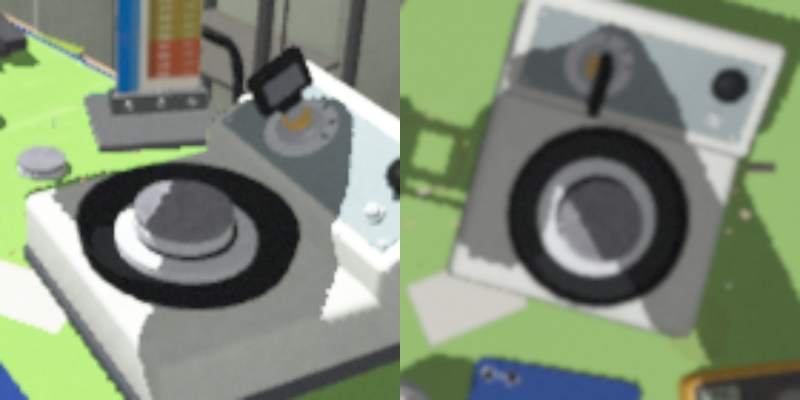

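The disc lies on the pad, partly under the arm's shadow. I'll measure how well it is centred from depth, which shadow does not affect.

Run:
```python
from h import *
import numpy as np
t=np.load("top1.npz");D=[t["d"]]+[ctrl.get_image("top")[1] for _ in range(4)];d=np.median(D,0)
P=cloud("top",d)[175:260,345:435]
def fit(lo,hi,name):
    m=((P[...,2]>lo)&(P[...,2]<hi)).astype(np.uint8)
    n,l,s,c=cv2.connectedComponentsWithStats(m);
    i=l[40,44];cs,_=cv2.findContours((l==i).astype(np.uint8),cv2.RETR_EXTERNAL,cv2.CHAIN_APPROX_NONE)
    e=cv2.fitEllipse(cs[0]);z=np.median(P[...,2][l==i]);Q=P[l==i]
    print(name,e,"z",z.round(4),"centroid px",c[i]+[345,175],"w",plane("top",*(c[i]+[345,175]),z).round(4),"ellw",plane("top",e[0][0]+345,e[0][1]+175,z).round(4))
fit(.094,.115,"disc");fit(.0765,.115,"platen+disc")
t0=np.load("top0.npz");P=cloud("top",t0["d"])[175:260,345:435]
fit(.0765,.1,"platen before");fit(.083,.1,"pad before")
```

```text
disc ((45.54866409301758, 42.760658264160156), (27.942543029785156, 28.37351417541504), 100.82200622558594) z 0.1026 centroid px [390.54229607 217.74471299] w [ 0.5019 -0.1623  0.1026] ellw [ 0.5018 -0.1623  0.1026]
platen+disc ((43.70857620239258, 40.94340896606445), (39.744972229003906, 40.10007858276367), 129.07394409179688) z 0.0956 centroid px [388.70412844 215.93883792] w [ 0.5061 -0.1591  0.0956] ellw [ 0.506  -0.1592  0.0956]
platen before ((43.697532653808594, 40.920684814453125), (39.67588424682617, 40.122161865234375), 127.59234619140625) z 0.0838 centroid px [388.72649573 215.9044289 ] w [ 0.5065 -0.161   0.0838] ellw [ 0.5065 -0.161   0.0838]
pad before ((44.02288055419922, 40.72766876220703), (28.855857849121094, 30.091466903686523), 22.87693977355957) z 0.0867 centroid px [389.07272727 215.8469697 ] w [ 0.5066 -0.1614  0.0867] ellw [ 0.5069 -0.1612  0.0867]
```

Depth puts the disc about 5 mm short in x and 1 mm off in y relative to the pad. I'll regrasp and shift it.

```bash
python3 -m inch '[[10,-60,0,0,0,0],[30,-120,0,0,0,0],[50,-180,0,0,0,0],[66,-235,0,0,0,0],[66,-270.5,-10,0,0,0],[66,-270.5,-60,0,0,0],[66,-270.5,-110,0,0,0],[66,-270.5,-145,0,0,0],[66,-270.5,-160,0,0,0],[66,-270.5,-160,0,0,0],[66,-270.5,-160,0,0,0]]' 87; python3 -m inch '[[0,0,0,0,0,0],[0,0,0,0,0,0],[0,0,0,0,0,0],[0,0,0,0,0,0],[0,0,0,0,0,0],[0,0,3,0,0,0],[2.5,0.5,3,0,0,0],[4.8,1.1,3,0,0,0],[4.8,1.1,3,0,0,0],[4.8,1.1,3,0,0,0],[4.8,1.1,1,0,0,0],[4.8,1.1,-0.2,0,0,0],[4.8,1.1,-0.2,0,0,0],[4.8,1.1,-0.2,0,0,0]]' 50 25;  python3 -m inch '[[0,0,0,0,0,0],[0,0,0,0,0,0],[0,0,0,0,0,0],[0,0,20,0,0,0],[0,0,60,0,0,0],[0,0,110,0,0,0],[-20,50,150,0,0,0],[-40,100,160,0,0,0],[-60,150,160,0,0,0],[-70,210,160,0,0,0],[-70,270,160,0,0,0],[-70,270,160,0,0,0],[-70,270,160,0,0,0]]' 87
cat > chk.py <<'E'
from h import *
D=[];
for _ in range(4): q,x=ctrl.get_image("top");D.append(x)
P=cloud("top",np.median(D,0))[175:260,345:435]
for lo in(.094,.0765):
    m=((P[...,2]>lo)&(P[...,2]<.115)).astype(np.uint8);n,l,s,c=cv2.connectedComponentsWithStats(m)
    i=l[40,44];z=.1026 if lo>.09 else .081;print(s[i][4],plane("top",*(c[i]+[345,175]),z).round(4),"z",np.median(P[...,2][l==i]),np.percentile(P[...,2][l==i],[5,95]))
E
python3 chk.py
```

```text
time: 10.82
position: [0.5046, -0.1619, 0.1042]
tool_rot: [0.363, 3.118, 0.0]
ft_force: [-0.2, 0.0, 0.5]
grip_width: 0.999
grip_force: 0.0
time: 12.58
position: [0.5081, -0.1604, 0.103]
tool_rot: [-0.364, -3.12, -0.001]
ft_force: [-2.5, -0.1, 5.9]
grip_width: 0.745
grip_force: 25.0
time: 14.2
position: [0.4383, 0.109, 0.2622]
tool_rot: [-0.364, -3.12, 0.001]
ft_force: [0.1, -0.1, 0.4]
grip_width: 1.0
grip_force: 0.0
663 [ 0.506  -0.1626  0.1026] z 0.10246521648394413 [0.10029641 0.10448713]
1308 [ 0.5065 -0.1614  0.081 ] z 0.09512535455176818 [0.0791651  0.10398206]
```

Centred to about 1 mm now. Next, tilt the tool by 28° and go to a standoff on the key axis.

```bash
python3 -m inch '[[15,-30,20,-1.3,-5.4,0],[30,-70,20,-2.7,-10.9,0],[50,-110,20,-4,-16.3,0],[70,-150,20,-5.3,-21.8,0],[90,-190,20,-6.6,-27.2,0],[115,-225,10,-6.6,-27.2,0],[132,-253,-20,-6.6,-27.2,0],[132,-253,-42,-6.6,-27.2,0],[132,-253,-42,-6.6,-27.2,0],[132,-253,-42,-6.6,-27.2,0]]' 50
python3 - <<'E'
from h import *
from scipy.spatial.transform import Rotation as Ro
p,d=ctrl.get_image("scene");q,_=ctrl.get_image("top")
cv2.imwrite("pics/s5.png",np.hstack([cv2.resize(p[120:260,330:470,::-1],(400,400)),cv2.resize(q[120:260,320:460,::-1],(400,400))]))
s=ctrl.get_state();print(s["position"],s["ft_force"],s["joint_positions"]);R=Ro.from_rotvec(s["tool_rot"]).as_matrix();print(R.round(3))
E
```

```text
time: 15.65
position: [0.5706, -0.1435, 0.2217]
tool_rot: [0.307, 2.636, -0.08]
ft_force: [0.4, 0.5, 0.7]
grip_width: 0.575
grip_force: 0.0
[ 0.57096223 -0.1431561   0.22216595] [-0.20863549  0.68880599  0.34078571] [-0.12403065 -0.14821007  0.28640259  2.06520011  0.10965017  0.73063066
  1.44581169]
[[-0.858  0.23   0.459]
 [ 0.202  0.973 -0.11 ]
 [-0.472 -0.002 -0.882]]
```

View pics/s5.png

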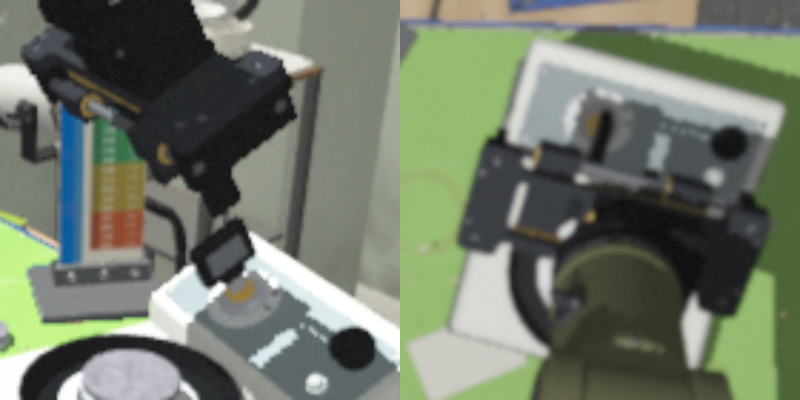

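The open fingers line up with the key, at (222,250) left and (604,130) right. Advance along the axis.

```bash
python3 -m inch '[[10,-2.2,-19,0,0,0],[20,-4.4,-38,0,0,0],[29,-6.3,-55,0,0,0],[37,-8,-70,0,0,0],[37,-8,-70,0,0,0],[37,-8,-70,0,0,0]]'; python3 -m inch '[[0,0,0,0,0,0],[0,0,0,0,0,0],[0,0,0,0,0,0],[0,0,0,0,0,0],[0,0,0,0,0,0],[0,0,0,0,0,0]]' 5 5; python3 -c "
from h import *
s=ctrl.get_state();print(s['position'],s['ft_force'],s['torque'],s['grip_width']*87)"
```

```text
time: 16.5
position: [0.6075, -0.1514, 0.1512]
tool_rot: [0.307, 2.637, -0.08]
ft_force: [0.5, 1.0, 0.7]
grip_width: 0.573
grip_force: 0.0
time: 17.25
position: [0.6078, -0.149, 0.1505]
tool_rot: [0.305, 2.638, -0.077]
ft_force: [0.4, 5.5, 0.1]
grip_width: 0.117
grip_force: 5.0
[ 0.60777308 -0.14896047  0.15047445] [0.40817128 5.49675666 0.14904976] [1.16644063 0.35086677 0.44198483] 10.145681338930345
```

```bash
python3 -m inch '[[0.6,2.5,0,0,0,0],[0.6,2.5,0,0,0,0],[0.6,2.5,0,0,0,0]]' 5 10; python3 -c "
from h import *
s=ctrl.get_state();print(s['position'],s['ft_force'],s['torque'],s['grip_width']*87)"
```

```text
time: 17.62
position: [0.6078, -0.1488, 0.1505]
tool_rot: [0.307, 2.638, -0.08]
ft_force: [-1.4, 2.0, 2.2]
grip_width: 0.115
grip_force: 10.0
[ 0.60781499 -0.1488002   0.15045863] [-1.36222302  2.03600224  2.15164826] [0.50634707 0.52213524 0.10167348] 9.996907447442913
```

```bash
python3 -m inch '[[0,0,0,0,0,0],[0,0,0,0,0,0],[0,0,0,2.3,-0.55,-4.4],[0,0,0,4.6,-1.1,-8.8],[0,0,0,6.9,-1.65,-13.2],[0,0,0,9.2,-2.2,-17.6],[0,0,0,11.5,-2.75,-22],[0,0,0,13.8,-3.3,-26.5],[0,0,0,16.1,-3.85,-30.9],[0,0,0,18.4,-4.4,-35.3],[0,0,0,18.4,-4.4,-35.3]]' 5 50
python3 -c "
from h import *
s=ctrl.get_state();print(s['position'],s['ft_force'],s['torque'],s['grip_width']*87,s['joint_positions'])"
```

```text
time: 19.0
position: [0.6077, -0.149, 0.1504]
tool_rot: [1.193, 2.38, 0.152]
ft_force: [-1.3, 2.3, 2.4]
grip_width: 0.11
grip_force: 50.1
[ 0.60771524 -0.1490255   0.15042653] [-1.32087236  2.31068941  2.41778075] [0.34814534 0.68543766 0.06008292] 9.558597948517798 [-0.13804395  0.01723903  0.32790248  2.07154401  0.02849515  0.56600175
  0.8098368 ]
```

```bash
python3 -m inch '[[0,0,0,3.2,-0.8,-6.2],[0,0,0,6.4,-1.5,-12.3],[0,0,0,9.6,-2.3,-18.5],[0,0,0,12.8,-3.1,-24.7],[0,0,0,16,-3.85,-30.9],[0,0,0,18,-4.3,-34.6],[0,0,0,18,-4.3,-34.6],[0,0,0,18,-4.3,-34.6]]'
cat > st.py <<'E'
from h import *
from scipy.spatial.transform import Rotation as Ro
s=ctrl.get_state();R=Ro.from_rotvec(s["tool_rot"]).as_matrix()
h=np.array([.236,.972,0]);z=R[:,2]
print("angle cw from off",np.degrees(np.arctan2(np.cross(h,R[:,1])@z,h@R[:,1])),"M about tool z",s["torque"]@z,s["position"],s["ft_force"],s["torque"],s["grip_width"]*87)
E
python3 st.py
```

```text
time: 20.0
position: [0.6076, -0.1491, 0.1504]
tool_rot: [1.954, 1.874, 0.368]
ft_force: [-3.7, 0.3, 3.5]
grip_width: 0.112
grip_force: 50.2
angle cw from off 78.78644793952357 M about tool z -0.4175976037227007 [ 0.60759374 -0.14910539  0.15035816] [-3.71244987  0.26808727  3.51241095] [-0.09887643  1.06288548  0.29278057] 9.736800364941182
```

```bash
python3 -m inch '[[0,0,0,1.4,-0.3,-2.6],[0,0,0,1.4,-0.3,-2.6],[0,0,0,1.4,-0.3,-2.6],[0,0,0,1.4,-0.3,-2.6],[0,0,0,1.4,-0.3,-2.6],[0,0,0,1.4,-0.3,-2.6]]'; python3 st.py
python3 - <<'E'
from h import *
p,d=ctrl.get_image("scene")
cv2.imwrite("pics/s6.png",cv2.resize(p[140:280,310:490,::-1],(720,560)))
E
```

```text
time: 20.75
position: [0.6077, -0.149, 0.1504]
tool_rot: [2.008, 1.826, 0.385]
ft_force: [-5.3, 0.5, 4.5]
grip_width: 0.115
grip_force: 50.2
angle cw from off 81.85934399931406 M about tool z -0.9784304517435687 [ 0.60766749 -0.14904418  0.15036309] [-5.25447074  0.52694112  4.47158273] [-0.48049229  1.2606538   0.70752863] 9.986205257789436
```

View pics/s6.png

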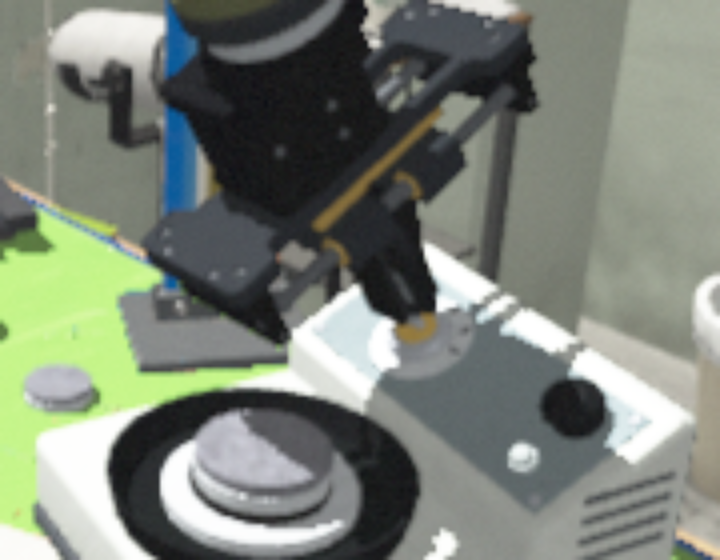

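The key is hard against the start stop: the moment rose to about 1 N m, and the disc still lies in place at (262,465). Turn back with the spring to just above run, open, and retract.

```bash
python3 -m inch '[[0,0,0,-3.2,0.8,6.2],[0,0,0,-6.4,1.5,12.3],[0,0,0,-9.6,2.3,18.5],[0,0,0,-12.8,3.1,24.7],[0,0,0,-15.6,3.7,30],[0,0,0,-15.6,3.7,30],[0,0,0,-15.6,3.7,30]]'; python3 st.py; python3 -m inch '[[0,0,0,0,0,0],[0,0,0,0,0,0],[0,0,0,0,0,0],[0,0,0,0,0,0],[0,0,0,0,0,0]]' 60 ; python3 -m inch '[[-9,2.2,17,0,0,0],[-19,4.6,36,0,0,0],[-37,9,70,0,0,0],[-50,12,95,0,0,0],[-80,40,110,0,0,0],[-110,90,110,0,0,0],[-130,145,110,0,0,0],[-140,205,110,0,0,0],[-150,265,110,0,0,0],[-150,325,110,0,0,0],[-150,325,110,0,0,0],[-150,325,110,0,0,0]]'
python3 chk.py
python3 - <<'E'
from h import *
p,d=ctrl.get_image("scene");q,_=ctrl.get_image("top")
cv2.imwrite("pics/s7.png",np.hstack([cv2.resize(p[180:320,310:450,::-1],(400,400)),cv2.resize(q[130:250,330:450,::-1],(400,400))]))
E
```

```text
time: 21.68
position: [0.6077, -0.149, 0.1504]
tool_rot: [1.368, 2.292, 0.201]
ft_force: [-3.9, 1.7, 5.1]
grip_width: 0.112
grip_force: 50.2
angle cw from off 48.0523048068957 M about tool z -0.16168390817735637 [ 0.60773926 -0.1490344   0.15039716] [-3.85103168  1.71611253  5.05185312] [0.02791656 1.06003348 0.06905419] 9.764871272199063
time: 22.3
position: [0.6078, -0.1489, 0.1503]
tool_rot: [1.364, 2.294, 0.2]
ft_force: [-0.9, 0.1, -0.7]
grip_width: 0.595
grip_force: 0.0
time: 23.8
position: [0.4565, 0.1799, 0.2612]
tool_rot: [1.359, 2.297, 0.204]
ft_force: [0.4, -0.5, -0.1]
grip_width: 0.687
grip_force: 0.0
662 [ 0.5059 -0.1626  0.1026] z 0.10253927188870005 [0.1005436  0.10444523]
1305 [ 0.5065 -0.1614  0.081 ] z 0.09583069307246905 [0.07912492 0.10410901]
```

View pics/s7.png

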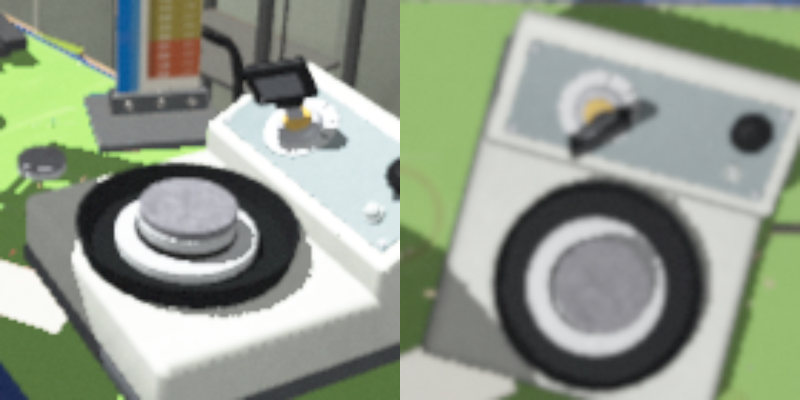

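The key sits at about 43° (run) at (602,132) right. The disc lies flat on the pad, about 1.5 mm off centre, and the arm is clear. Hand in.

```bash
python3 -c "
from bench import ctrl
print(ctrl.close_job())"
```

```text
the job is handed in; nothing more can be done
None
```

The job is handed in: the disc lies felt up on the pad, about 1.5 mm off centre, and the key was held at its start stop, sprang back and was left at run, with the arm clear at about 24 s.

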